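# Shut the tip box and the swab jar

## Robot

A 7-joint arm with a two-finger parallel gripper is mounted at the origin on a cart in front of the work surface, level with it; the furniture and walls round the work are solid. World frame = base frame: x ahead of the robot, y to its left, z up, the work surface at z = 0. Lengths are in m, angles in rad, forces in N, time in s.
With the tool pointing down it reaches from about 0.4 to 0.925 m from the base axis. Payload 4.1 kg.
Tool frame: the origin (TCP) lies at the very end of the fingers, on their centre line; the grasp point (between the pads) lies r.grasp_offset behind it (r.grasp_offset is the distance from the TCP to the grasp point, in m); z points along the fingers, y is the line along which they close (so a half turn about z gives the same grasp; the last joint's range is limited). The gripper opens to 85 mm and grips with 20 to 120 N. Pads are 22 mm wide; open, the fingers measure 114 mm over their backs; the gripper's body (76 mm by 85 mm) begins 54 mm behind the grasp point. The pads swing forward as they close: fully open they stand 13 mm farther back than shut.
Start: joints at [1.012, 0.398, 0.045, 1.537, -0.019, 1.207, -0.051], TCP at [0.288, -0.583, 0.231] pointing down, gripper open.
Joint ranges: [-2.82, 2.82], [-0.49, 2.23], [-1.37, 1.46], [0, 2.46], [-1.36, 4.5], [0.23, 2], [-2.94, 2.94]. Speed limits (rad/s): [2.57, 2.57, 3.14, 3.14, 3.14, 3.14, 3.14].

## Interface

Orientations are given as a rotation vector (axis times angle).
In Python, from station import r, workorder, get_image, camera_model gives the robot as it stands (r), with the cameras as plain functions and the job (workorder).
- The arm moves only by the tool nudge_tcp, called as name(argument=value, ...) on one line, values as JSON. Schema: {"type":"object","properties":{"steps":{"type":"array","items":{"type":"object","properties":{"aperture":{"type":"number"},"tx":{"type":"number"},"ty":{"type":"number"},"tz":{"type":"number"},"twist":{"type":"number"}},"additionalProperties":false,"required":["aperture"]},"minItems":1,"maxItems":20},"only":{"type":"string"},"quiet":{"type":"boolean"},"lines":{"type":"string"}},"required":["steps"],"additionalProperties":false}. steps is a list of rows, 1 to 20 of them, each an object with the fields aperture (the finger opening in m), tx, ty, tz (the shift in parts of the range, where 1.0 means 0.75 m), twist (a turn about the tool's z in parts of the range, where 1.0 means 4 rad); a field left out counts as zero (the opening has to be given); each row is the pose to reach, as a shift and turn from the pose commanded when the call began, along the tool's axes at that moment; what a row does not reach only later rows make up. A row lasts 1/8 s, in which the tool goes at most 0.0625 m and 0.188 rad, less where a joint would pass 70% of its speed; a pose out of reach is approached as far as the arm can. The fingers move at their own pace and stop on an object; the grip force is fixed at half the most. Time passes only in rows, so rows that do not move let the fingers close. The tool returns the time, the measured TCP pose, the force, the opening and the grip force at its end. only (a regular expression) keeps the lines of the reply that match it, lines (a string "A,B") keeps lines A to B, and quiet returns only ok. No shift or turn number may pass 1 either way. Input that does not fit is refused with a message, and nothing moves.
- r.state(): the state, without advancing time (a new reading comes with each control period).
- get_image(name): name is "side" or "top"; returns the picture (480x640x3 uint8, red, green, blue); there is no depth.
- camera_model(name): a dict with "mtx" (3x3 intrinsics, pixels), "extrinsics" (4x4, takes a point from camera to world coordinates). Camera axes: x right, y down, z forward; pixel columns grow to the right and rows downward; lengths in m; the calibration is good to about 2 mm. A picture is of the moment at which its call begins. camera_model takes no time and is no camera call.
- workorder.hand_in(): hands the job in; it is judged then, once.
The state is a dict: "t": time; "joint_positions": joint angles; "qd": joint speeds; "effort": joint torques, N m; "tool_pos": TCP position; "orientation": TCP orientation; "contact_force": force on the tool from outside, world axes, zero at the start; "torque": the same for the moment, N m; "grip_width": finger opening in m; "gripper_force": force on a finger pad.
Only numpy, scipy, OpenCV 4.12 (cv2) and the standard library are available. Lean on these libraries where they do the work, as an engineer would, in place of code of your own. Each camera call takes 0.05 s, during which the arm holds its last target. There are 200 camera calls.

## Task

The pipette tip box and the steel swab jar have been left standing open, and dust is getting in. Push each lid with the fingertips, over and down until both are fully shut, without picking up, tipping or shoving away either container and without leaning hard on them. Leave everything else on the bench where it is.

Things in the scene. Friction and masses are not known exactly. Their poses are not given: they have to be found in the camera images.
- tips: the pipette tip box: pale blue clear plastic, filled with white tips, 127 x 98 mm (x by y) and 99 mm high when shut, about 0.16 kg, loose on the bench. Origin: centre of its underside; x points to the hinge side (the lid's hinge runs along y at the back), z up. The lower part is 58 mm high, the lid is a 40 mm deep hood with 2 mm walls
- tips_hinge (a point): midpoint of the tip box's hinge line, 64 mm along the box's +x and 59 mm above its underside; axes as the box. Box and jar stand one on the pale worktop at the left (top at z = 0.002), one on the black table at the right (z = 0)
- tips_lid (a joint): angle of the tip box's lid: 0 is fully shut, pi/2 is lid standing upright, grows as it swings up and back to at most 1.92. A light lid with a little hinge friction (about 0.03 N m): where it leans back or is nearly upright it stays put; lower down it may fall by its own weight
- tips_lid_edge (a point): middle of the top front edge of the tip box's lid: 127 mm from the hinge line along the lid and 40 mm out on the lid's outer (top) side; with the lid shut it is above the front of the box, 99 mm above the underside
- jar: the swab jar: round grey steel jar, 81 x 75 mm and 96 mm high to the knob when shut, about 0.24 kg, loose on the bench. Origin: centre of its underside; x points to the hinge side (hinge along y at the back), z up. Rim at 72 mm, flat round lid 74 mm across and 8 mm thick
- jar_hinge (a point): midpoint of the jar's hinge line, 38 mm along the jar's +x and 74 mm above its underside; axes as the jar
- jar_lid (a joint): angle of the jar's lid: 0 is fully shut, pi/2 is lid standing upright, grows as it swings up and back to at most 1.83. Hinge friction about 0.035 N m, so it stays where it leans back or is nearly upright, and may fall lower down. The knob is in the way of a finger near the lid's middle; the free rim beyond it is 30 mm long
- jar_lid_knob (a point): centre of the end of the knob on the jar's lid (knob 15 mm across, standing 15 mm out of the lid's outer side, in the lid's middle): 40.5 mm from the hinge line along the lid and 22 mm out; the lid's far edge is 78 mm from the hinge. With the lid shut it is the top of the jar, 96 mm above the underside
- reagent_bottle: bystander: white bottle with an orange cap, 58 mm across, 109 mm high; origin under its centre
- petri_dish: bystander: white covered petri dish, 91 mm across, 15 mm high; origin under its centre
- membrane_box: bystander: flat blue and white box, 68 x 68 x 22 mm; origin under its centre
- timer: bystander: small white lab timer, 62 x 68 x 18 mm; origin under its centre
- marker: bystander: white marker with a blue cap lying along y, 125 mm long, 15 mm high; origin under its centre
- wash_bottle: bystander: white wash bottle with a red bent spout, 68 x 120 mm, 203 mm high; origin under its centre
- rack: bystander: empty blue test tube rack, 48 x 156 x 61 mm; origin under its centre

How it is judged:
At the end, for the whole second after the job is handed in: both lids are within 0.04 rad of fully shut, and the tip box and the jar stand upright and at rest on the bench within 50 mm of where they started (value of joint each of tips_lid, jar_lid below 0.04 rad and height (world z) of each of tips, jar below 0.01 m and angle between each of tips, jar's own z axis and vertical below 0.06 rad and linear speed of each of tips, jar below 0.02 m/s and distance of each of tips, jar from where it was at the start of the episode below 0.05 m); the robot touches nothing.
It fails at once if the tip box is lifted, tipped or shoved away (more than 15 mm up, 0.25 rad over, or 50 mm from its start) (height (world z) of tips above 0.017 m or angle between tips's own z axis and vertical above 0.25 rad or distance of tips from where it was at the start of the episode above 0.05 m).
It fails at once if the swab jar is lifted, tipped or shoved away (more than 15 mm up, 0.25 rad over, or 50 mm from its start) (height (world z) of jar above 0.017 m or angle between jar's own z axis and vertical above 0.25 rad or distance of jar from where it was at the start of the episode above 0.05 m).
It fails at once if the tip box or the swab jar is pressed with more than 50 N (contact force between the fingers and tips above 50 N or contact force between the fingers and jar above 50 N).
It fails at once if one of the other things on the bench is moved more than 30 mm (distance of any of reagent_bottle, petri_dish, membrane_box, timer, marker, wash_bottle, rack from where it was at the start of the episode above 0.03 m).
It also fails if it takes over 54 s, if anything falls off the work surface, if the arm or the gripper's body presses on something with over 40 N, if the wrist force passes 120 N, or if a joint passes its speed limit or range.

## Working session

There is one attempt and no reset: what is moved stays moved. The work goes in short steps, Python scripts to look and compute and a tool call to move; the robot and the scene stay as the last step left them, time stands still between calls to the robot, and variables do not carry over. Pictures are saved under pics/ and viewed, at most 10 in all, crops included, and the job is handed in when it is done.

```bash
ls; mkdir -p pics; python3 - <<'E'
from station import r, workorder, get_image, camera_model
import cv2
for n in("side","top"):
    cv2.imwrite(f"pics/{n}0.png",get_image(n)[:,:,::-1]); m=camera_model(n); print(n,m["mtx"],m["extrinsics"])
s=r.state(); print(s["t"],s["tool_pos"],s["orientation"],r.grasp_offset)
E
```

```text
pics
station.py
side [[510.64139554   0.         323.22019043]
 [  0.         510.64139554 246.93976737]
 [  0.           0.           1.        ]] [[-0.99726805 -0.06061609  0.04221518  0.41322011]
 [-0.07371284  0.85362828 -0.51564056  0.89721767]
 [-0.00477996 -0.51734366 -0.85576439  1.53494188]
 [ 0.          0.          0.          1.        ]]
top [[547.40393344   0.         317.58283677]
 [  0.         547.40393344 231.2576893 ]
 [  0.           0.           1.        ]] [[-4.05057500e-02 -9.78167166e-01  2.03833952e-01  1.97183481e-01]
 [-9.99178844e-01  3.94578495e-02 -9.20413715e-03 -5.67793410e-03]
 [ 9.60335347e-04 -2.04039393e-01 -9.78962208e-01  1.43823513e+00]
 [ 0.00000000e+00  0.00000000e+00  0.00000000e+00  1.00000000e+00]]
0.1 [ 0.28822423 -0.58196713  0.23036085] [-3.05723853e+00 -7.15719642e-01  8.20580092e-04] 0.0187
```

View pics/side0.png

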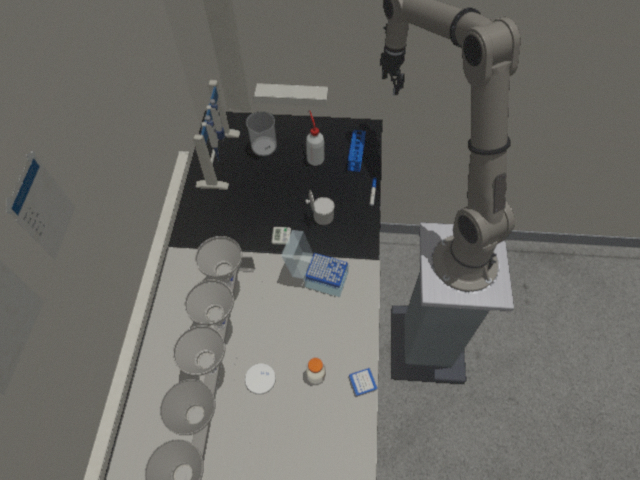

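View pics/top0.png

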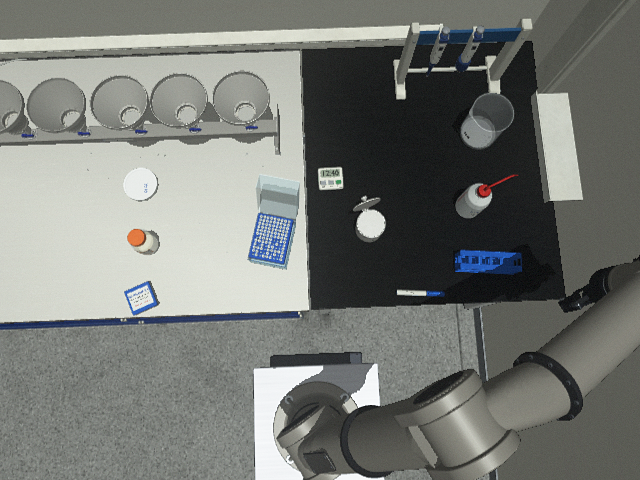

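Both lids stand open with the hinges on the far side. The box is around top-image pixel (272,240) and the jar around (370,222). I'll enlarge both.

```bash
python3 - <<'E'
import cv2,numpy as np
t=cv2.imread("pics/top0.png")[165:275,240:400]; s=cv2.imread("pics/side0.png")[180:300,270:350]
cv2.imwrite("pics/topc.png",cv2.resize(t,None,fx=5,fy=5,interpolation=cv2.INTER_CUBIC))
cv2.imwrite("pics/sidec.png",cv2.resize(s,None,fx=5,fy=5,interpolation=cv2.INTER_CUBIC))
E
```

```text
(no output)
```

View pics/topc.png

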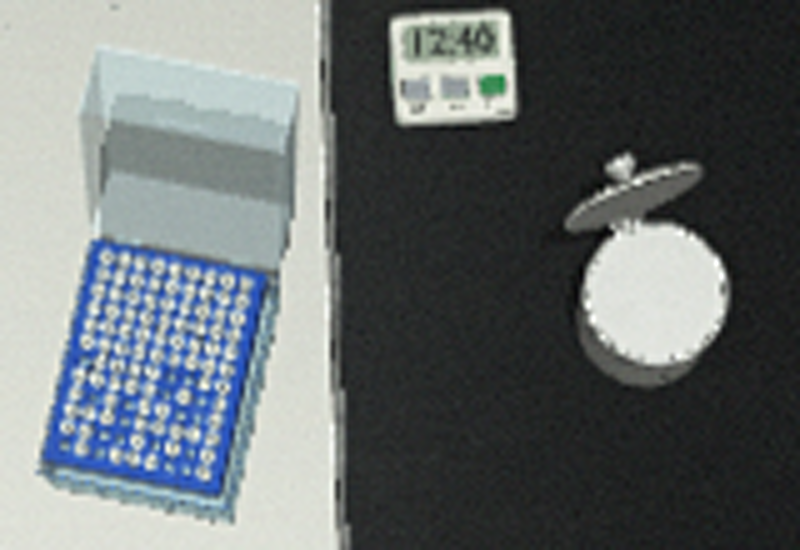

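View pics/sidec.png

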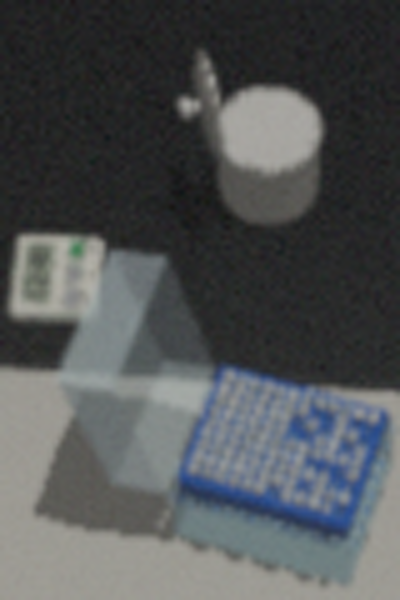

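The box's blue rack corners in the top crop are at (95,240), (272,268), (45,465) and (222,495). The jar rim centre is at (657,293), the knob at (620,160), and the lid disc ends at (568,225) and (702,168). I'll fit the poses from these.

```bash
cat > h.py <<'E'
from station import r, workorder, get_image, camera_model
import numpy as np, cv2
from scipy.optimize import least_squares
C={n:camera_model(n) for n in("top","side")}
def proj(n,P):
    T=np.linalg.inv(C[n]["extrinsics"]); q=np.atleast_2d(P)@T[:3,:3].T+T[:3,3]
    p=q@C[n]["mtx"].T; p=p[:,:2]/p[:,2:]
    o=dict(top=(240,165),side=(270,180))[n]
    return (p-o)*5      # crop pixels
def W(x,y,yaw,z0,P):
    P=np.atleast_2d(P).astype(float); c,s=np.cos(yaw),np.sin(yaw)
    return np.c_[x+c*P[:,0]-s*P[:,1], y+s*P[:,0]+c*P[:,1], z0+P[:,2]]
def lid(phi,hx,hz,L):  # L: (along from hinge, y, out)
    L=np.atleast_2d(L).astype(float); c,s=np.cos(phi),np.sin(phi)
    return np.c_[hx-L[:,0]*c+L[:,2]*s, L[:,1], hz+L[:,0]*s+L[:,2]*c]
E
python3 - <<'E'
from h import *
top=np.array([[95,240],[272,268],[45,465],[222,495]]); side=np.array([[180,490],[225,368],[345,532],[385,405]])
sg=np.array([[1,1],[1,-1],[-1,1],[-1,-1]])
def f(p):
    P=W(p[0],p[1],p[2],.002,np.c_[sg*[p[3],p[4]],np.full(4,p[5])])
    return np.r_[(proj("top",P)-top).ravel(),(proj("side",P)-side).ravel()]
b=least_squares(f,[.6,.1,0,.06,.045,.06]); print("box",b.x.round(4),"res px*5",np.abs(b.fun).mean(),"yawdeg",np.degrees(b.x[2]))
x,y,w=b.x[:3]
for ph in(1.5,1.6,1.7,1.8,1.9):
    P=W(x,y,w,.002,lid(ph,.064,.059,[[127,49,40],[127,-49,40],[127,49,0],[127,-49,0],[0,-49,40],[0,49,40]]*np.array(.001)))
    print(ph,proj("top",P).round().astype(int).tolist(),proj("side",P).round().astype(int).tolist())
jt=np.array([[657,293],[620,160],[635,197]]); js=np.array([[270,130],[185,105],[207,112]])
def g(p):
    J=np.r_[[[0,0,.072]],lid(p[3],.038,.074,[[.0405,0,.022],[.0405,0,.002]])]
    P=W(*p[:3],0,J); e=W(*p[:3],0,lid(p[3],.038,.074,[[.0405,.037,.003],[.0405,-.037,.003]]))
    return np.r_[(proj("top",P)-jt).ravel(),(proj("side",P)-js).ravel(),(proj("top",e)-[[568,225],[702,168]]).ravel()]
j=least_squares(g,[.6,-.12,0,1.6]); print("jar",j.x.round(4),j.fun.round(1))
for n,x,y,w in(("box",*b.x[:3]),("jar",*j.x[:3])): print(n,"hinge",W(x,y,w,0,[[.064 if n=="box" else .038,0,0]]))
from scipy.spatial.transform import Rotation as R
print(R.from_rotvec(r.state()["orientation"]).as_matrix().round(3))
E
```

```text
box [ 0.4684  0.0991 -0.2216  0.058   0.0467  0.0672] res px*5 3.1022540342126685 yawdeg -12.69515704867648
1.5 [[76, 106], [279, 142], [59, 188], [263, 224], [291, 192], [106, 159]] [[110, 380], [160, 251], [173, 399], [221, 269], [155, 351], [108, 474]]
1.6 [[82, 83], [284, 119], [65, 162], [268, 198], [292, 194], [107, 161]] [[91, 378], [141, 249], [153, 393], [202, 263], [155, 354], [109, 477]]
1.7 [[88, 62], [289, 97], [70, 137], [273, 173], [292, 196], [108, 164]] [[72, 377], [123, 249], [133, 389], [183, 259], [156, 357], [109, 480]]
1.8 [[95, 42], [294, 78], [76, 114], [278, 150], [292, 200], [108, 167]] [[55, 377], [106, 250], [114, 386], [164, 257], [157, 360], [111, 483]]
1.9 [[101, 26], [299, 61], [82, 92], [284, 127], [292, 203], [108, 171]] [[39, 379], [90, 252], [95, 384], [146, 255], [159, 363], [113, 486]]
jar [ 0.4964 -0.1569  0.3294  1.6105] [  0.   -0.6  -1.7   2.4  -1.4   1.   -1.4  -5.4  -3.3   2.8   2.8 -11.
  -3.9  -2.8  -0.7   2.4]
box hinge [[0.53087618 0.08499402 0.        ]]
jar hinge [[ 0.53236175 -0.1445811   0.        ]]
[[ 0.896  0.444 -0.001]
 [ 0.444 -0.896  0.002]
 [-0.    -0.002 -1.   ]]
```

```bash
cat >> h.py <<'E'
from scipy.spatial.transform import Rotation as Rn
JAR=(.4964,-.1569,.3294,0.); BOX=(.4684,.0991,-.2216,.002)
def rows(obj,pts):
    s=r.state(); M=Rn.from_rotvec(s["orientation"]).as_matrix(); yaw=np.arctan2(M[1,0],M[0,0])
    d=(W(*obj,pts)-s["tool_pos"])@M
    print("t",s["t"],"turn to align",round(yaw-obj[2],3)); print(d.round(4))
E
python3 -c "
from h import *
rows(JAR,[[.10,0,.33],[.10,0,.132]])"
```

```text
t 0.1 turn to align 0.131
[[ 0.4744 -0.2756 -0.0992]
 [ 0.4744 -0.2753  0.0988]]
```

Careful with the scale: shifts go in shares of 0.75 m and turns go in shares of 4 rad. That gives: 0.474 m / 0.75 = 0.632, 0.45 m / 0.75 = 0.6, 0.131 rad / 4 = 0.0328.

nudge_tcp(steps=[{"aperture":0, "tz":-0.0667}, {"aperture":0, "tz":-0.1333}, {"aperture":0, "tx":0.0667, "ty":-0.0373, "tz":-0.1333, "twist":0.0125}, {"aperture":0, "tx":0.1333, "ty":-0.076, "tz":-0.1333, "twist":0.0328}, {"aperture":0, "tx":0.2, "ty":-0.1147, "tz":-0.1333, "twist":0.0328}, {"aperture":0, "tx":0.2667, "ty":-0.1533, "tz":-0.1333, "twist":0.0328}, {"aperture":0, "tx":0.3333, "ty":-0.192, "tz":-0.1333, "twist":0.0328}, {"aperture":0, "tx":0.4, "ty":-0.2307, "tz":-0.1333, "twist":0.0328}, {"aperture":0, "tx":0.4667, "ty":-0.2693, "tz":-0.1333, "twist":0.0328}, {"aperture":0, "tx":0.5333, "ty":-0.308, "tz":-0.1333, "twist":0.0328}, {"aperture":0, "tx":0.6, "ty":-0.3467, "tz":-0.1333, "twist":0.0328}, {"aperture":0, "tx":0.632, "ty":-0.3667, "tz":-0.1333, "twist":0.0328}, {"aperture":0, "tx":0.632, "ty":-0.3667, "tz":-0.1333, "twist":0.0328}, {"aperture":0, "tx":0.632, "ty":-0.3667, "tz":-0.1333, "twist":0.0328}])

```text
t: 1.85
tool_pos: [0.5904, -0.1273, 0.3309]
orientation: [3.099, 0.511, -0.002]
contact_force: [0.5, -0.6, -0.3]
grip_width: 0.0003
gripper_force: 0.0
```

```bash
python3 -c "
from h import *
rows(JAR,[[.10,0,.33],[.10,0,.132]])"
```

```text
t 1.85 turn to align -0.002
[[ 0.0014 -0.0024  0.0009]
 [ 0.0017 -0.0026  0.1989]]
```

To row units: 0.197 m / 0.75 = 0.2627, 0.18 m / 0.75 = 0.24.

nudge_tcp(steps=[{"aperture":0, "tx":0.0027, "ty":-0.0033, "tz":0.0667}, {"aperture":0, "tx":0.0027, "ty":-0.0033, "tz":0.1333}, {"aperture":0, "tx":0.0027, "ty":-0.0033, "tz":0.2}, {"aperture":0, "tx":0.0027, "ty":-0.0033, "tz":0.24}, {"aperture":0, "tx":0.0027, "ty":-0.0033, "tz":0.2627}, {"aperture":0, "tx":0.0027, "ty":-0.0033, "tz":0.2627}, {"aperture":0, "tx":0.0027, "ty":-0.0033, "tz":0.2627}])

```text
t: 2.72
tool_pos: [0.5934, -0.1234, 0.1359]
orientation: [3.098, 0.513, 0.004]
contact_force: [0.0, 0.3, -0.0]
grip_width: 0.0002
gripper_force: 0.0
```

```bash
python3 - <<'E'
from h import *
rows(JAR,[[.061,0,.137],[.045,0,.138],[.032,0,.138],[.006,0,.1285],[-.0145,0,.108],[-.026,0,.081]])
a=[cv2.resize(get_image(n)[v:v+90,u:u+90,::-1],None,fx=4.4,fy=4.4,interpolation=cv2.INTER_CUBIC) for n,u,v in(("side",270,150),("top",320,170))]
cv2.imwrite("pics/j1.png",np.hstack(a))
E
```

```text
t 2.725 turn to align -0.001
[[-0.0416  0.0004 -0.0012]
 [-0.0576  0.0004 -0.0022]
 [-0.0706  0.0004 -0.0022]
 [-0.0966  0.0005  0.0072]
 [-0.1172  0.0005  0.0276]
 [-0.1287  0.0004  0.0546]]
```

View pics/j1.png

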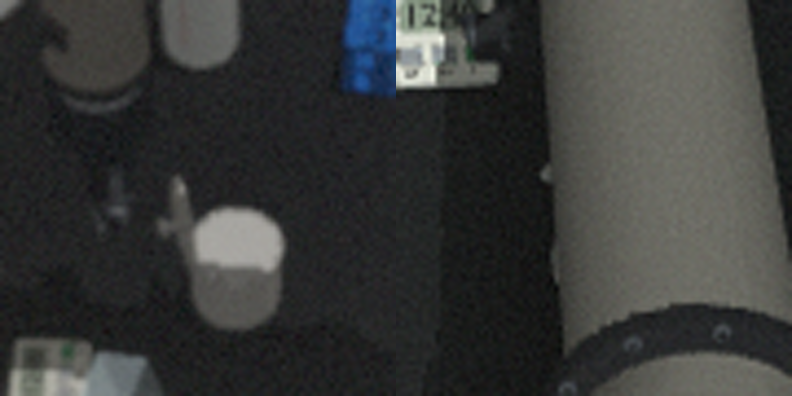

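The fingers (about (110,220) in the side crop) are behind the lid, whose top is at (178,180). They sit level with its free rim and clear of the knob at (165,228). Next I push it over.

To row units: -0.117 m / 0.75 = -0.156, -0.112 m / 0.75 = -0.1493.

nudge_tcp(steps=[{"aperture":0, "tx":-0.016, "tz":-0.0013}, {"aperture":0, "tx":-0.032, "tz":-0.0013}, {"aperture":0, "tx":-0.0453, "tz":-0.0013}, {"aperture":0, "tx":-0.0547, "tz":-0.0027}, {"aperture":0, "tx":-0.064, "tz":-0.0027}, {"aperture":0, "tx":-0.0733, "tz":-0.0027}, {"aperture":0, "tx":-0.0827, "tz":-0.0027}, {"aperture":0, "tx":-0.0933, "tz":-0.0027}, {"aperture":0, "tx":-0.1027}, {"aperture":0, "tx":-0.112, "tz":0.0027}, {"aperture":0, "tx":-0.12, "tz":0.0053}, {"aperture":0, "tx":-0.1293, "tz":0.0093}, {"aperture":0, "tx":-0.136, "tz":0.0147}, {"aperture":0, "tx":-0.1427, "tz":0.0213}, {"aperture":0, "tx":-0.1493, "tz":0.028}, {"aperture":0, "tx":-0.156, "tz":0.036}, {"aperture":0, "tx":-0.156, "tz":0.036}])

```text
t: 4.95
tool_pos: [0.4804, -0.1606, 0.1065]
orientation: [-3.099, -0.513, 0.003]
contact_force: [-0.2, 0.1, -0.4]
grip_width: -0.0002
gripper_force: 0.0
```

```bash
python3 - <<'E'
from h import *
rows(JAR,[[-.0145,0,.108],[-.026,0,.084],[-.026,0,.081]])
cv2.imwrite("pics/j2.png",cv2.resize(get_image("side")[150:240,270:360,::-1],None,fx=5,fy=5,interpolation=cv2.INTER_CUBIC))
E
```

```text
t 4.95 turn to align -0.001
[[ 0.0019  0.0017 -0.0015]
 [-0.0096  0.0017  0.0226]
 [-0.0096  0.0017  0.0256]]
```

View pics/j2.png

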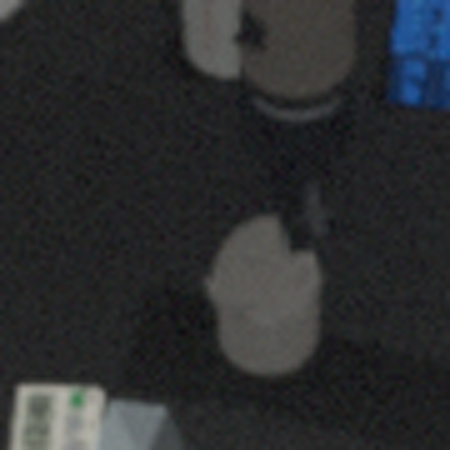

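The lid has swung over and is partly down, with the fingertip on its free rim at (300,245). The jar hasn't moved. I continue down gently.

To row units: 0.024 m / 0.75 = 0.032, 0.023 m / 0.75 = 0.0307.

nudge_tcp(steps=[{"aperture":0, "tx":-0.004, "ty":0.002, "tz":0.0067}, {"aperture":0, "tx":-0.008, "ty":0.002, "tz":0.0133}, {"aperture":0, "tx":-0.0113, "ty":0.002, "tz":0.0187}, {"aperture":0, "tx":-0.0127, "ty":0.002, "tz":0.024}, {"aperture":0, "tx":-0.0127, "ty":0.002, "tz":0.028}, {"aperture":0, "tx":-0.0127, "ty":0.002, "tz":0.0307}, {"aperture":0, "tx":-0.0127, "ty":0.002, "tz":0.032}, {"aperture":0, "tx":-0.0127, "ty":0.002, "tz":0.032}])

```text
t: 6.0
tool_pos: [0.4732, -0.1649, 0.0833]
orientation: [3.099, 0.515, 0.0]
contact_force: [-0.6, 1.2, 0.4]
grip_width: -0.0004
gripper_force: 0.0
```

```bash
python3 -c "
from h import *
rows(JAR,[[-.026,0,.081]])"
```

```text
t 6.0 turn to align -0.0
[[-0.0014 -0.0001  0.0023]]
```

To row units: 0.003 m / 0.75 = 0.004, 0.002 m / 0.75 = 0.0027.

nudge_tcp(steps=[{"aperture":0, "tx":-0.0013, "tz":0.0013}, {"aperture":0, "tx":-0.0013, "tz":0.0027}, {"aperture":0, "tx":-0.0013, "tz":0.004}, {"aperture":0, "tx":-0.0013, "tz":0.004}])

```text
t: 6.5
tool_pos: [0.472, -0.1653, 0.0802]
orientation: [3.099, 0.514, -0.0]
contact_force: [-0.8, 0.6, 0.2]
grip_width: 0.0004
gripper_force: 0.0
```

To row units: 0.002 m / 0.75 = 0.0027, 0.001 m / 0.75 = 0.0013.

nudge_tcp(steps=[{"aperture":0, "tz":0.0013}, {"aperture":0, "tz":0.0027}, {"aperture":0, "tz":0.0027}])

```text
t: 6.88
tool_pos: [0.4722, -0.1654, 0.0793]
orientation: [3.099, 0.514, -0.0]
contact_force: [-3.1, -0.2, 8.5]
grip_width: -0.0002
gripper_force: 4.3
```

It presses solidly at 8.5 N, with the tip at lid-top height. Lift off and go behind the box lid.

To row units: -0.23 m / 0.75 = -0.3067, -0.18 m / 0.75 = -0.24.

nudge_tcp(steps=[{"aperture":0, "tz":-0.04}, {"aperture":0, "tz":-0.1067}, {"aperture":0, "tz":-0.1733}, {"aperture":0, "tz":-0.24}, {"aperture":0, "tz":-0.3067}, {"aperture":0, "tz":-0.3067}])

```text
t: 7.62
tool_pos: [0.4746, -0.1658, 0.3128]
orientation: [3.095, 0.513, 0.013]
contact_force: [0.2, -0.4, -0.1]
grip_width: 0.0001
gripper_force: 0.0
```

```bash
python3 - <<'E'
from h import *
rows(BOX,[[.165,0,.30],[.165,0,.148]])
cv2.imwrite("pics/j3.png",cv2.resize(get_image("side")[150:300,260:360,::-1],None,fx=4,fy=4,interpolation=cv2.INTER_CUBIC))
E
```

```text
t 7.625 turn to align 0.55
[[ 0.2202 -0.1665  0.0115]
 [ 0.2191 -0.1673  0.1635]]
```

View pics/j3.png

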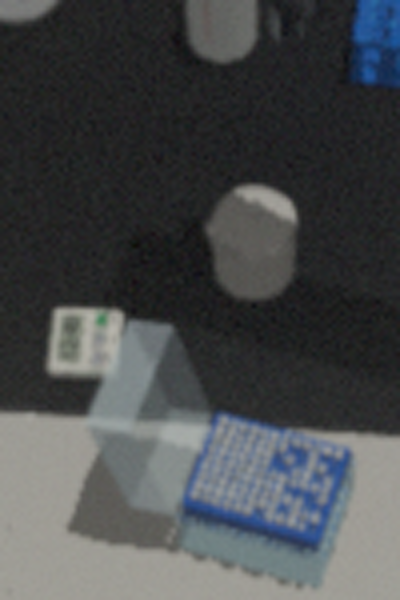

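The jar lid sits on the jar, partly in the arm's shadow. I'll check it once the arm is clear.

To row units: 0.22 m / 0.75 = 0.2933, 0.2 m / 0.75 = 0.2667, 0.55 rad / 4 = 0.1375.

nudge_tcp(steps=[{"aperture":0, "tx":0.0533, "ty":-0.04, "twist":0.025}, {"aperture":0, "tx":0.1067, "ty":-0.08, "twist":0.0625}, {"aperture":0, "tx":0.16, "ty":-0.12, "twist":0.1}, {"aperture":0, "tx":0.2133, "ty":-0.16, "twist":0.1375}, {"aperture":0, "tx":0.2667, "ty":-0.2, "twist":0.1375}, {"aperture":0, "tx":0.2933, "ty":-0.2227, "twist":0.1375}, {"aperture":0, "tx":0.2933, "ty":-0.2227, "tz":0.0267, "twist":0.1375}, {"aperture":0, "tx":0.2933, "ty":-0.2227, "tz":0.0267, "twist":0.1375}])

```text
t: 8.68
tool_pos: [0.6245, 0.0636, 0.2845]
orientation: [3.121, -0.345, -0.011]
contact_force: [1.3, -0.8, 0.6]
grip_width: 0.0001
gripper_force: 0.0
```

```bash
python3 - <<'E'
from h import *
rows(BOX,[[.165,0,.30],[.165,0,.148]])
a=[cv2.resize(get_image(n)[v:v+120,u:u+110,::-1],None,fx=3.6,fy=3.6,interpolation=cv2.INTER_CUBIC) for n,u,v in(("side",260,170),("top",310,160))]
cv2.imwrite("pics/j4.png",np.hstack(a))
E
```

```text
t 8.675 turn to align 0.001
[[ 0.0048 -0.0002 -0.0175]
 [ 0.0058 -0.0006  0.1344]]
```

View pics/j4.png

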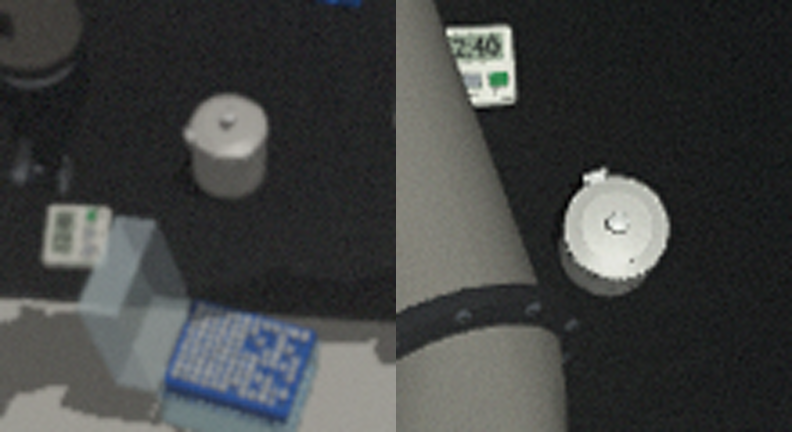

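The jar is shut: in the top view the lid disc is concentric with the jar and the knob is central at (617,222). Now descend behind the box lid.

To row units: 0.134 m / 0.75 = 0.1787, 0.13 m / 0.75 = 0.1733.

nudge_tcp(steps=[{"aperture":0, "tx":0.0067, "tz":0.0533}, {"aperture":0, "tx":0.0067, "tz":0.1067}, {"aperture":0, "tx":0.0067, "tz":0.1467}, {"aperture":0, "tx":0.0067, "tz":0.1733}, {"aperture":0, "tx":0.0067, "tz":0.1787}, {"aperture":0, "tx":0.0067, "tz":0.1787}])

```text
t: 9.52
tool_pos: [0.6319, 0.0627, 0.1553]
orientation: [-3.122, 0.347, -0.003]
contact_force: [-0.5, 0.5, 0.6]
grip_width: -0.0
gripper_force: 0.0
```

```bash
python3 - <<'E'
from h import *
rows(BOX,[[.137,0,.148],[.10,0,.158],[.076,0,.165],[.034,0,.157],[-.002,0,.133],[-.028,0,.099]])
E
```

```text
t 9.525 turn to align 0.0
[[-0.0306  0.0005  0.0052]
 [-0.0675  0.0004 -0.0048]
 [-0.0915  0.0004 -0.0119]
 [-0.1335  0.0004 -0.0039]
 [-0.1696  0.0004  0.02  ]
 [-0.1956  0.0004  0.054 ]]
```

To row units: -0.133 m / 0.75 = -0.1773, -0.124 m / 0.75 = -0.1653.

nudge_tcp(steps=[{"aperture":0, "tx":-0.0133, "tz":0.004}, {"aperture":0, "tx":-0.0267, "tz":0.004}, {"aperture":0, "tx":-0.0373, "tz":0.004}, {"aperture":0, "tx":-0.048, "tz":0.0013}, {"aperture":0, "tx":-0.0587, "tz":-0.0013}, {"aperture":0, "tx":-0.0693, "tz":-0.004}, {"aperture":0, "tx":-0.08, "tz":-0.0067}, {"aperture":0, "tx":-0.0907, "tz":-0.008}, {"aperture":0, "tx":-0.1013, "tz":-0.0107}, {"aperture":0, "tx":-0.112, "tz":-0.0133}, {"aperture":0, "tx":-0.1227, "tz":-0.0147}, {"aperture":0, "tx":-0.1333, "tz":-0.016}, {"aperture":0, "tx":-0.144, "tz":-0.0147}, {"aperture":0, "tx":-0.1547, "tz":-0.0133}, {"aperture":0, "tx":-0.1653, "tz":-0.0107}, {"aperture":0, "tx":-0.1773, "tz":-0.0053}, {"aperture":0, "tx":-0.1773, "tz":-0.0053}])

```text
t: 11.65
tool_pos: [0.5003, 0.092, 0.1578]
orientation: [3.122, -0.345, -0.002]
contact_force: [-0.1, -0.2, -0.4]
grip_width: -0.0
gripper_force: 0.0
```

```bash
python3 - <<'E'
from h import *
rows(BOX,[[-.002,0,.133],[-.028,0,.099]])
cv2.imwrite("pics/b1.png",cv2.resize(get_image("side")[170:300,260:370,::-1],None,fx=4,fy=4,interpolation=cv2.INTER_CUBIC))
E
```

```text
t 11.65 turn to align 0.001
[[-0.0346  0.      0.0228]
 [-0.0606 -0.      0.0568]]
```

View pics/b1.png

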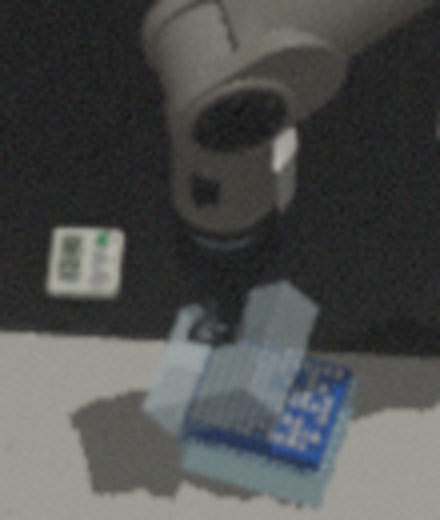

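The lid is tilted well over the box, with the fingers at (210,325) on its outer face. The box hasn't moved. Continue over and down.

To row units: -0.061 m / 0.75 = -0.0813, -0.06 m / 0.75 = -0.08.

nudge_tcp(steps=[{"aperture":0, "tx":-0.0107, "tz":0.0053}, {"aperture":0, "tx":-0.0213, "tz":0.0107}, {"aperture":0, "tx":-0.0307, "tz":0.0173}, {"aperture":0, "tx":-0.0387, "tz":0.024}, {"aperture":0, "tx":-0.0467, "tz":0.0307}, {"aperture":0, "tx":-0.0547, "tz":0.0373}, {"aperture":0, "tx":-0.0613, "tz":0.044}, {"aperture":0, "tx":-0.0667, "tz":0.0507}, {"aperture":0, "tx":-0.072, "tz":0.0573}, {"aperture":0, "tx":-0.076, "tz":0.0627}, {"aperture":0, "tx":-0.08, "tz":0.068}, {"aperture":0, "tx":-0.0813, "tz":0.072}, {"aperture":0, "tx":-0.0813, "tz":0.0733}, {"aperture":0, "tx":-0.0813, "tz":0.0733}])

```text
t: 13.45
tool_pos: [0.4421, 0.1053, 0.1033]
orientation: [3.122, -0.347, 0.0]
contact_force: [0.2, 1.0, 0.5]
grip_width: -0.0002
gripper_force: 0.0
```

```bash
python3 - <<'E'
from h import *
rows(BOX,[[-.028,0,.099]])
E
```

```text
t 13.45 turn to align 0.0
[[-0.001   0.0002  0.0023]]
```

To row units: 0.002 m / 0.75 = 0.0027, 0.001 m / 0.75 = 0.0013.

nudge_tcp(steps=[{"aperture":0, "tz":0.0013}, {"aperture":0, "tz":0.0027}, {"aperture":0, "tz":0.0027}])

```text
t: 13.82
tool_pos: [0.442, 0.1052, 0.1012]
orientation: [3.122, -0.347, 0.0]
contact_force: [0.3, 0.1, 0.0]
grip_width: 0.0
gripper_force: 0.0
```

To row units: 0.001 m / 0.75 = 0.0013.

nudge_tcp(steps=[{"aperture":0, "tz":0.0013}, {"aperture":0, "tz":0.0013}, {"aperture":0, "tz":0.0013}])

```text
t: 14.2
tool_pos: [0.4421, 0.1053, 0.1008]
orientation: [3.122, -0.347, 0.0]
contact_force: [-2.2, -0.3, 5.4]
grip_width: -0.0001
gripper_force: 2.7
```

nudge_tcp(steps=[{"aperture":0, "tz":0.0013}, {"aperture":0, "tz":0.0013}, {"aperture":0, "tz":0.0013}])

```text
t: 14.58
tool_pos: [0.442, 0.1054, 0.1006]
orientation: [3.122, -0.347, 0.0]
contact_force: [-4.8, -1.2, 13.0]
grip_width: 0.0001
gripper_force: 6.4
```

It pushes back firmly at shut height (0.1006 against a nominal 0.101). Lift clear and check.

To row units: 0.28 m / 0.75 = 0.3733, 0.24 m / 0.75 = 0.32.

nudge_tcp(steps=[{"aperture":0, "tz":-0.04}, {"aperture":0, "tz":-0.1067}, {"aperture":0, "tz":-0.1733}, {"aperture":0, "tz":-0.24}, {"aperture":0, "tx":0.0267, "ty":0.0533, "tz":-0.2667}, {"aperture":0, "tx":0.04, "ty":0.1067, "tz":-0.2667}, {"aperture":0, "tx":0.04, "ty":0.16, "tz":-0.2667}, {"aperture":0, "tx":0.04, "ty":0.2133, "tz":-0.2667}, {"aperture":0, "tx":0.04, "ty":0.2667, "tz":-0.2667}, {"aperture":0, "tx":0.04, "ty":0.32, "tz":-0.2667}, {"aperture":0, "tx":0.04, "ty":0.3733, "tz":-0.2667}, {"aperture":0, "tx":0.04, "ty":0.3733, "tz":-0.2667}, {"aperture":0, "tx":0.04, "ty":0.3733, "tz":-0.2667}])

```text
t: 16.2
tool_pos: [0.41, -0.1738, 0.2991]
orientation: [-3.122, 0.346, 0.0]
contact_force: [0.2, -0.1, 0.3]
grip_width: 0.0002
gripper_force: 0.0
```

```bash
python3 - <<'E'
from h import *
a=[cv2.resize(get_image(n)[v:v+120,u:u+u2,::-1],None,fx=3.2,fy=3.2,interpolation=cv2.INTER_CUBIC) for n,u,v,u2 in(("side",260,180,100),("top",235,160,150))]
cv2.imwrite("pics/end.png",np.hstack(a))
E
```

```text
(no output)
```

View pics/end.png

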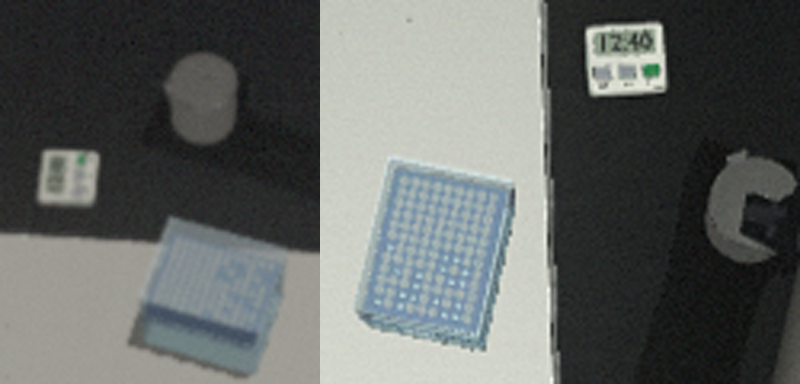

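Both are shut: the hood sits square on the box (top-view corners (388,158) and (485,348)), the jar is closed, and the timer beside them hasn't moved. The gripper is clear, at z = 0.30. Handing in.

```bash
python3 -c "
from station import r, workorder, get_image, camera_model
print(workorder.hand_in())"
```

```text
the job is handed in; nothing more can be done
None
```

I pushed both lids shut and handed the job in at about 16 s of the 54 s; it returned no verdict, but the final pictures show the tip box and the jar closed and still in place, and the hardest press I read was about 13 N.

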